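# Clamp three books in a cam-lock book rack

## Task

Take the tan book that stands on its edge on the right part of the desk and stand it in the open gap of the book rack, roughly centred in line with the red and green books. Then push the sliding end up by its black upright handle until all three books are held together with no gaps, and only then swing the red cam lever all the way over to its far stop so that it clamps the rod. Leave the other things on the desk where they are.

Things in the scene. Friction and masses are not known exactly. Their poses are not given: they have to be found in the camera images.
- rack: Fixed wooden book rack; base x -38 to 192 mm, y -85 to 85 mm, top at z = 16 mm. Origin on the desk under the black clamp block (46 mm in x, 50 mm in y, top z = 70 mm; two cheeks 24 mm wide in y rise to 100 mm and flank the lever at x = +-14 to 20 mm). +x runs along the rod from the handle (robot's side) to the fixed end plate, y to the left across the rack, z up.
- fixed_face (a point): Centre of the inner face of the fixed aluminium end plate (150 mm wide, up to z = 126 mm), at x = 178 mm in the rack's frame. Axes as the rack's.
- bookend_face (a point): Centre of the inner face of the sliding aluminium bookend (10 mm thick, 140 mm wide in y, top at z = 85 mm above the desk), which faces the books. Axes as the rack's; it moves along the rack's +x with joint bookend.
- bookend (a joint): Travel of the sliding bookend with its 16 mm rod and handle: 0 = drawn out towards the robot, up to 0.078 m, growing towards the fixed end. Its face is at rack x = 40 mm + this. The three books are 76 mm thick together: 0.062 holds them with no gaps. About 2.5 N friction while the lever is open; stays where it is left; clamped it does not move.
- handle (a point): Grip point of the black upright handle, a round post 16 mm across (19 mm cap) on the near end of the rod, at rack x = -107 mm + joint bookend, y = 0, 100 mm above the desk; the post's top is at 118 mm, the rod's axis at 46 mm. Grip from above, best across y. With the books tight it stands 45 mm from the lever's plane x = 0.
- cam_lever (a joint): Angle of the red cam lever about the rack's +x axis: 0 = open, pointing to the rack's left (+y), 0.26 rad above level; 1.31 = straight up; 2.62 = clamped at its far stop, pointing right (-y), 0.26 rad above level. It turns easily (0.05 N m, stays put) to about 1.7, then the cam tightens, up to about 0.4 N m; 2.37 is dead centre, and past about 2.45 it holds itself shut.
- lever_hinge (a point): The lever's hinge axis, at rack x = 0, y = 0, z = 88 mm. Axes as the rack's.
- lever_tip (a point): Point in the thick end of the red lever, 76 mm from the hinge axis (the lever ends at 88 mm). The lever is 16 to 18 mm wide along the rack's x and 9 to 11 mm thick, and can be pinched across its width from above: it turns between the fingers while they follow its arc.
- tan_book: Loose tan book, 0.2 kg, standing on its long edge on the desk: 105 mm tall, 150 mm long, 20 mm thick. Spine up: its own x axis points down, y along its length, z through its thickness; the origin is in the middle of one cover face. Either cover may face either way in the rack.
- tan_top (a point): Middle of the tan book's upper edge, half way through its thickness; 105 mm above whatever it stands on. Same axes as the tan book.
- red_book: Loose red book on its long edge in the rack: 132 mm tall, 190 mm long (along the rack's y), 32 mm thick. spine up, x axis down; origin in the middle of the cover that faces the fixed end; the book extends 32 mm from it towards the handle. Red and green may stand in either order, with gaps of a few mm.
- green_book: Loose green book standing on its long edge in the rack: 120 mm tall, 170 mm long (along the rack's y), 24 mm thick. spine up, x axis down; the origin is in the middle of the cover that faces the fixed end, and the book extends 24 mm from it towards the handle.
- ink_bottle: Loose blue ink bottle, 53 x 52 x 64 mm, a bystander to the right of the rack. Origin under its centre.
- rubber_stamp: Loose wooden hand stamp, 30 x 46 x 78 mm, a bystander to the right of the rack. Origin under its centre.
- candle_tumbler: Loose black glass candle tumbler, 66 mm across, 75 mm high, a bystander beyond the tan book. Origin under its centre.
- agate_tumbler: Loose stone tumbler, 70 mm across, 109 mm high, a bystander to the left. Origin under its centre.
- quartz: Loose quartz lump, 107 x 96 x 51 mm, a bystander to the left. Origin under its centre.
- monitor: Fixed display between the tan book and the rack, its back to the robot: upright panel 470 mm wide, 30 mm thick, z = 100 to 430 mm, left end at about x = 0.385, y = 0.07, right end about x = 0.64, y = -0.325. Origin under its stand. Carry the book round its left end on the robot's side of it (fingers within 0.27 m of the base axis there), or well above it.
Things that resemble listed ones, but are neither listed nor needed, are in the scene too. There is more than one size of the red_book; the one meant has the size given above.

How it is judged:
By the outcome, as a careful person would: the job done as asked, in the order asked, and still so for the second after the job is handed in, with the robot touching nothing.
It also fails if it takes over 72 s, if anything falls off the work surface, if the arm or the gripper's body presses on something with over 40 N, if the wrist force passes 120 N, or if a joint passes its speed limit or range.

## Robot

A 7-joint arm with a two-finger parallel gripper is mounted at the origin on a cart in front of the work surface, level with it; the furniture and walls round the work are solid. World frame = base frame: x ahead of the robot, y to its left, z up, the work surface at z = 0. Lengths are in m, angles in degrees, forces in N, time in s.
With the tool pointing down it reaches from about 0.4 to 0.85 m from the base axis. Payload 4.4 kg.
Tool frame: the origin (TCP) lies between the finger pads; the fingertips stand 17 mm ahead of it and the grasp point (between the pads) lies 2 mm behind it; z points along the fingers, y is the line along which they close (so a half turn about z gives the same grasp; the last joint's range is limited). The gripper opens to 94 mm and grips with 3 to 60 N. Pads are 16 mm wide; open, the fingers measure 119 mm over their backs; the gripper's body (75 mm by 177 mm) begins 78 mm behind the grasp point.
Start: joints at [-78.025, 36.005, 2.206, 86.941, -1.547, 57.084, -1.146], TCP at [0.176, 0.626, 0.222] pointing down, gripper open.
Joint ranges: [-175.42, 175.42], [-21.48, 121.26], [-71.46, 75.88], [10.55, 141.38], [-63.04, 243.04], [13.31, 113.54], [-168.57, 168.57]. Speed limits (degrees/s): [147.25, 147.25, 180, 180, 180, 180, 180].

## Interface

Orientations are given as a 3x3 rotation matrix whose columns are the frame's x, y, z axes.
In Python, from rig import bot, optics gives the robot as it stands.
- The arm moves only by the shell command python3 -m handwheel 'ROWS' [FORCE]. ROWS is JSON, a list of rows, each an object of numbers: "tx", "ty", "tz": the shift along the tool's x, y, z scaled (see below); "ax", "ay", "az": the turn, a rotation vector about the tool's x, y, z scaled (see below); "gripper": the closure, from -1 (fully open) to 1 (shut). In form: [{"tx": .., "ty": .., "tz": .., "ax": .., "ay": .., "az": .., "gripper": ..}, ...]. A call has 1 to 12 rows; each row shifts and turns the commanded pose from where the row before left it, along the tool's axes as they then stand; what a row does not reach is not made up. The controller multiplies each number of a shift by 60 mm and each number of a turn by 4 degrees. A row lasts 1/8 s, in which the tool goes at most 62.5 mm and 10.7 degrees, less where a joint would pass 70% of its speed; a pose out of reach is approached as far as the arm can. A call with a number of a shift or a turn outside -1 to 1 is refused whole. A call with a gripper value outside its range is refused whole. The fingers move at their own pace and stop on an object; FORCE is the grip in N (left out, the last holds). Time passes only in rows, so rows that do not move let the fingers close. It gives the time, the measured TCP pose, the force, the opening and the grip force at its end, in the units of the state.
- bot.get_obs(): the state, without advancing time (a new reading comes with each control period).
- optics.grab_frame(name): name is "scene" or "top"; returns a dict with "frame" (400x640x3 uint8, red, green, blue), "depth" (400x640 float32, m along the optical axis (not along the pixel's ray), 0 where there is no reading), "fovy" (degrees; the focal length in pixels is half the picture's height over the tangent of half this angle, whatever the lens; pixels are square), "cx", "cy" (the principal point, pixels), "rvec" (rotation vector, rad) and "tvec" (3), from world to camera coordinates, as OpenCV has them. Camera axes: x right, y down, z forward; pixel columns grow to the right and rows downward; lengths in m; the calibration is good to about 2 mm. A picture is of the moment at which its call begins.
- bot.hand_in(): hands the job in; it is judged then, once.
The state is a dict: "time_s": time; "joints": joint angles; "qvel": joint speeds; "tau": joint torques, N m; "tool_pos": TCP position; "ee_rot": TCP orientation; "contact_force": force on the tool from outside, world axes, zero at the start; "moment": the same for the moment, N m; "opening": finger opening in m; "grasp_force": force on a finger pad.
Only numpy, scipy, OpenCV 4.12 (cv2) and the standard library are available. Lean on these libraries where they do the work, as an engineer would, in place of code of your own. Each camera call takes 0.05 s, during which the arm holds its last target. There are 200 camera calls.

## Working session

There is one attempt and no reset: what is moved stays moved. The work goes in short steps, Python scripts to look and compute and a shell command to move; the robot and the scene stay as the last step left them, time stands still between calls to the robot, and variables do not carry over. Pictures are saved under pics/ and viewed, at most 10 in all, crops included, and the job is handed in when it is done.

```bash
ls; mkdir -p pics; cat > h.py <<'E'
import numpy as np, cv2
from rig import bot, optics
def grab(n):
    f=optics.grab_frame(n); R,_=cv2.Rodrigues(np.array(f['rvec'],float)); t=np.array(f['tvec'],float).ravel()
    F=200/np.tan(np.radians(f['fovy'])/2)
    v,u=np.mgrid[:400,:640]; d=f['depth']
    c=np.stack([(u-f['cx'])/F*d,(v-f['cy'])/F*d,d],-1)
    P=(c-t)@R; P[d==0]=np.nan
    return f['frame'],P,(R,t,F,f['cx'],f['cy'])
def save(n,im): cv2.imwrite('pics/'+n,im[...,::-1])
E
python3 - <<'E'
from h import *
print(bot.get_obs())
for n in('scene','top'):
    im,P,c=grab(n); save(n+'0.png',im); np.savez('pics/'+n+'0.npz',im=im,P=P); print(n,-c[0].T@c[1],c[0][2],c[2:])
E
```

```text
pics
{'time_s': 0.0, 'joints': array([-78.02802845,  36.05586557,   2.20304093,  86.99224889,
        -1.54611931,  57.08045996,  -1.14425666]), 'qvel': array([-0.04346713,  0.08725648, -0.06526996, -0.07627227,  0.04456827,
       -0.0049429 ,  0.05242294]), 'tau': array([ 2.68773365e-04, -5.49732649e+01,  1.14338033e+00, -1.86623794e+01,
       -5.22696145e-02,  2.35969451e-02,  1.53334395e-04]), 'tool_pos': array([0.17617155, 0.62507012, 0.22160965]), 'ee_rot': array([[-9.62501638e-01,  2.71275521e-01, -4.33630826e-04],
       [ 2.71275865e-01,  9.62500189e-01, -1.67048989e-03],
       [-3.57932616e-05, -1.72548283e-03, -9.99998511e-01]]), 'contact_force': array([ 0.09266568, -0.24724051,  0.39437185]), 'moment': array([-0.03013816,  0.01920288,  0.01232166]), 'grasp_force': 0.0, 'opening': 0.09441058885543266}
scene [-0.28141223 -0.61662978  1.32652646] [ 0.47929081  0.46170283 -0.74639857] (np.float64(434.7313225664807), 312.68246021970987, 201.86327778955686)
top [0.42248297 0.15473208 1.7289688 ] [ 0.04652998 -0.01349039 -0.9988258 ] (np.float64(443.4413985168867), 318.93066014820573, 202.75425595534875)
```

View pics/scene0.png

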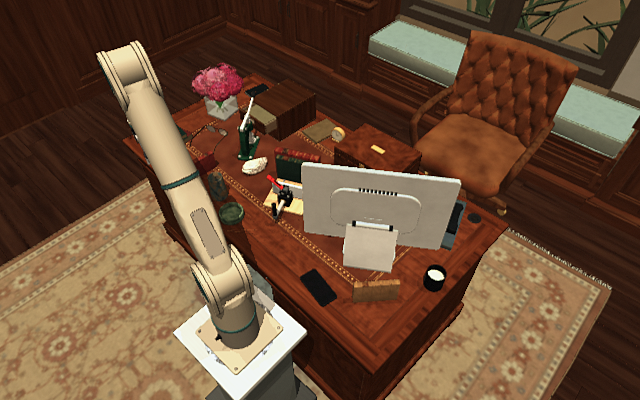

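View pics/top0.png

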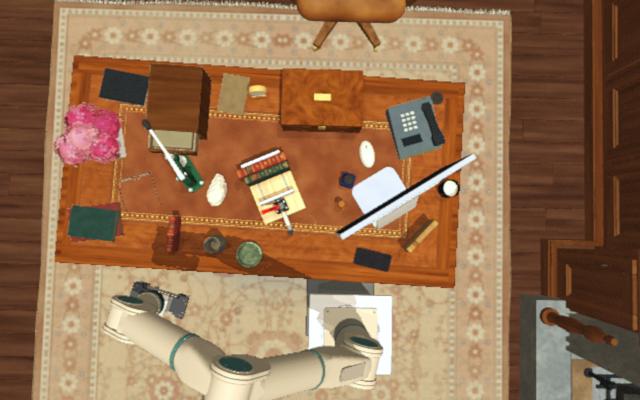

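```bash
python3 - <<'E'
from h import *
d=np.load('pics/top0.npz');im,P=d['im'],d['P']
a=cv2.resize(im[140:245,225:310],None,fx=6,fy=6,interpolation=cv2.INTER_CUBIC)[:600]
b=cv2.resize(im[200:275,375:450],None,fx=5,fy=5,interpolation=cv2.INTER_CUBIC)
o=np.zeros((600,800,3),np.uint8); o[:a.shape[0],:a.shape[1]]=a[:, :510]; b=b[:,:290]; o[:b.shape[0],510:510+b.shape[1]]=b
save('crop0.png',o)
def rect(m,name):
    p=P[m][:,:2].astype(np.float32); print(name,len(p),cv2.minAreaRect(p*1000),np.nanmedian(P[m][:,2]))
    # contour-free
V,U=np.mgrid[:400,:640]
Z=P[...,2]
box=lambda u0,u1,v0,v1:(U>=u0)&(U<u1)&(V>=v0)&(V<v1)
rect(box(395,445,210,262)&(Z>.085)&(Z<.12),'tan')
R=box(225,310,140,245)
for lo,hi in((.006,.025),(.05,.075),(.075,.095),(.095,.112),(.112,.124),(.124,.14)):
    rect(R&(Z>lo)&(Z<hi),(lo,hi))
hsv=cv2.cvtColor(im,cv2.COLOR_RGB2HSV)
g=R&(hsv[...,0]>40)&(hsv[...,0]<95)&(hsv[...,1]>60)&(Z>.05); rect(g,'green')
r=R&((hsv[...,0]<8)|(hsv[...,0]>172))&(hsv[...,1]>180)&(hsv[...,2]>140)&(Z>.05); rect(r,'red')
for row in Z[148:236:3,236:306:3]: print(' '.join('%3d'%(x*1000) if x==x else ' . ' for x in row))
E
```

```text
tan 272 ((426.6690979003906, -204.2296600341797), (140.46661376953125, 148.76316833496094), 46.04854965209961) 0.10189646964732157
(0.006, 0.025) 2188 ((541.0999755859375, 334.527099609375), (405.3949890136719, 327.17010498046875), 1.300205111503601) 0.012829530951902176
(0.05, 0.075) 209 ((497.6581115722656, 288.79888916015625), (258.1497497558594, 184.34579467773438), 23.8645076751709) 0.06074770624048501
(0.075, 0.095) 169 ((541.4671630859375, 303.7330017089844), (165.2659149169922, 179.33140563964844), 23.948701858520508) 0.0842391357932865
(0.095, 0.112) 102 ((541.0076293945312, 308.0133972167969), (164.14559936523438, 188.7676544189453), 23.402912139892578) 0.10249714134085813
(0.112, 0.124) 118 ((524.4144897460938, 329.3573303222656), (305.6613464355469, 168.1775665283203), 7.008357524871826) 0.1201979549623445
(0.124, 0.14) 492 ((535.6175537109375, 284.71246337890625), (305.04010009765625, 180.60110473632812), 34.694000244140625) 0.13296175436907276
green 199 ((602.8941650390625, 327.8665771484375), (21.229511260986328, 160.34115600585938), 23.952896118164062) 0.1268913563750
[... 2313 characters left out ...]
  14   5   0   0  -4  -1   3
  1  -1   6   3   1   0   7   4   1  22  18  18  21   9  17   4  57   3  .    1   4  -1   2   6
  2   0   3   0   6   0   4   3   0  10  15  19  14   0   5  -7  49  45   2   0  -4   1   5   9
  0   5  -3   6  -1   5   3  14   4   5  12  -7   8   0   2  -1   6  55  -1   3   4   1   2   4
 .    1   2   3   2   6   0   4  12  -3   1  -5   5   5  -3  -1   0  50  57  -1  -1   2   0  -1
  2  -4   3   0   0   0   8   1   0   5   6  -1   0  -2  -1   4  -2   1  52  -1   5  -3   7  -2
 -2  -2  -2   2   4   1   0  -1   3   0   0   5  -3  -2   0   0  -2  -1 117  52   6   0  -5   2
  2   2   7   3   2  -3   5   5   0   9   4  -2   0   2   6   0   8   1   2  -3   0  -3   1   7
```

View pics/crop0.png

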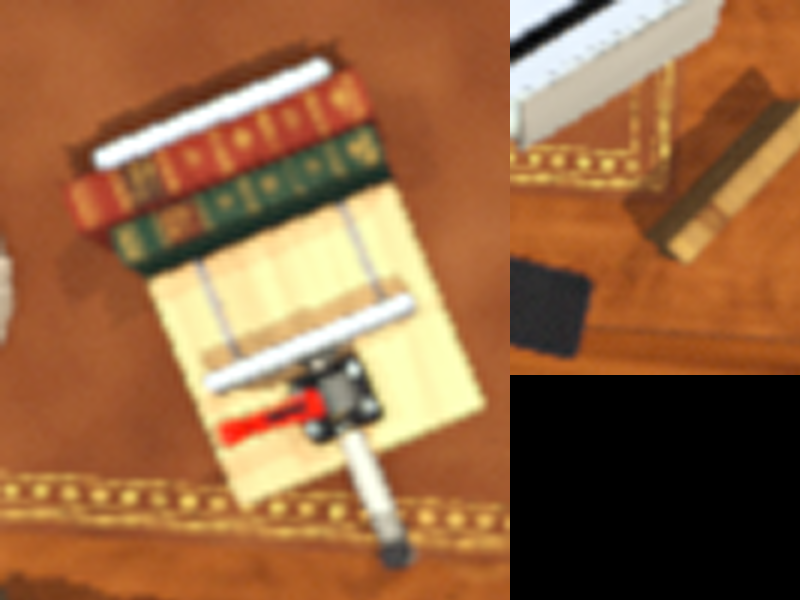

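```bash
cat >> h.py <<'E'
def cast(c,u,v,z):
    R,t,F,cx,cy=c
    d=np.stack([(np.asarray(u,float)-cx)/F,(np.asarray(v,float)-cy)/F,np.ones(np.shape(u))],-1)@R
    o=-R.T@t; return o+d*((z-o[2])/d[...,2])[...,None]
def proj(c,p):
    q=np.asarray(p)@c[0].T+c[1]; return q[...,0]/q[...,2]*c[2]+c[3],q[...,1]/q[...,2]*c[2]+c[4]
def big(m):
    n,l,s,ce=cv2.connectedComponentsWithStats(m.astype(np.uint8)); return l==1+np.argmax(s[1:,4])
def fit(c,m,z):
    v,u=np.nonzero(m); p=cast(c,u,v,z)[:,:2]; r=cv2.minAreaRect((p*1000).astype(np.float32))
    q=p.mean(0); w,E=np.linalg.eigh(np.cov(p.T)); e=E[:,1]
    return len(u),r,q.round(4),np.degrees(np.arctan2(e[1],e[0])).round(2)
V,U=np.mgrid[:400,:640]
box=lambda u0,u1,v0,v1:(U>=u0)&(U<u1)&(V>=v0)&(V<v1)
E
python3 - <<'E'
from h import *
c=grab('top')[2]; 
d=np.load('pics/top0.npz');im,P=d['im'].astype(int),d['P']; Z=P[...,2]
r,g,b=im[...,0],im[...,1],im[...,2]
R=box(225,310,140,245)
yel=big(R&(r>180)&(g>150)&(b<200)&(b>90)&(r-b>30)&(Z<.035)); print('base',fit(c,yel,.016))
wh=R&(r>200)&(g>200)&(b>200)
n,l,s,ce=cv2.connectedComponentsWithStats(wh.astype(np.uint8))
for i in range(1,n):
    if s[i,4]>25: print('white',ce[i],fit(c,l==i,.126 if ce[i][1]<172 else .085))
tan=big(box(400,445,212,256)&(r>140)&(g>90)&(r-b>50)&(Z>.08));print('tan',fit(c,tan,.105))
red=big(R&(r>180)&(g<60)&(V>190)); print('red lever',fit(c,red,.11))
grn=big(R&(g>r+5)&(V<190)&(Z>.1)); print('green',fit(c,grn,.136))
rb=big(R&(r>100)&(g<110)&(V<180)&(Z>.13)); print('redb',fit(c,rb,.148))
dk=big(box(282,300,222,240)&(r<90)&(Z>.03)); print('handle',fit(c,dk,.118))
o=np.zeros((400,640,3),np.uint8)+im.astype(np.uint8)//2
for m,k in((yel,(255,255,0)),(tan,(0,255,255)),(red,(255,0,255)),(grn,(0,255,0)),(rb,(255,0,0)),(dk,(0,0,255)),(wh,(255,255,255))): o[m]=k
save('m.png',cv2.resize(o[140:260,225:450],None,fx=3.5,fy=3.5,interpolation=0))
E
```

```text
base (1374, ((519.126953125, 292.295166015625), (160.5746307373047, 172.26055908203125), 23.82585906982422), array([0.5275, 0.2918]), np.float64(100.04))
white [259.91735537 158.4214876 ] (121, ((653.3762817382812, 350.3258056640625), (11.021625518798828, 147.91885375976562), 23.693470001220703), array([0.6535, 0.3506]), np.float64(113.79))
white [275.98113208 196.53773585] (106, ((518.6735229492188, 292.08551025390625), (10.583329200744629, 137.5040740966797), 23.983226776123047), array([0.5186, 0.2923]), np.float64(113.88))
white [285.63414634 218.58536585] (41, ((438.0162048339844, 255.0111541748047), (51.545326232910156, 10.668144226074219), 24.579832077026367), array([0.4377, 0.2545]), np.float64(-156.13))
tan (203, ((384.59112548828125, -245.9224395751953), (18.064207077026367, 148.57675170898438), 45.75687789916992), array([ 0.3854, -0.2467]), np.float64(137.35))
red lever (15, ((476.11016845703125, 288.91363525390625), (12.420753479003906, 20.38065528869629), 54.592369079589844), array([0.4773, 0.2884]), np.float64(140.71))
green (75, ((612.4387817382812, 299.9737548828125), (24.203479766845703, 50.0927619934082), 23.28360939025879), array([0.6121, 0.2996]), np.float64(113.83))
redb (407, ((616.4721069335938, 340.30303955078125), (58.70055389404297, 189.48602294921875), 23.326581954956055), array([0.6215, 0.349 ]), np.float64(114.76))
handle (12, ((389.21673583984375, 233.6853485107422), (7.231494903564453, 10.882468223571777), 1.2124663591384888), array([0.3892, 0.2337]), np.float64(91.0))
```

View pics/m.png

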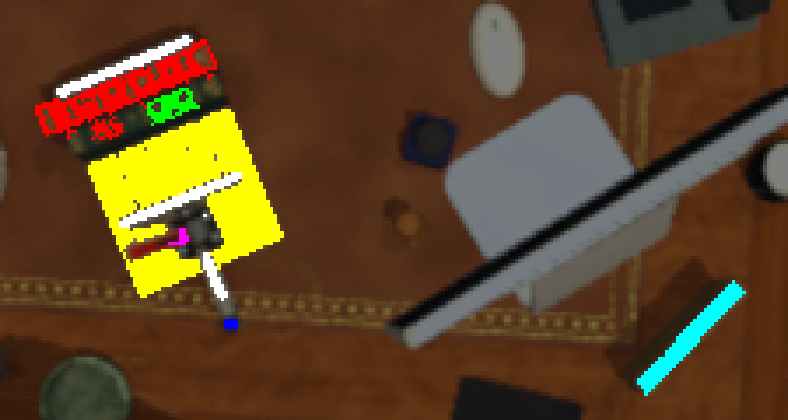

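The pictures show the rack at around (270,190) in the top view, yawed about 24°. The tan book is at about (421,235), with its length along about 136°. The lever is open to the left and the handle is at (291,232).

```bash
python3 -m handwheel '[{"tz":-1,"az":1,"gripper":-1},{"tz":-1,"az":1,"gripper":-1},{"tz":-1,"az":1,"gripper":-1},{"tz":-1,"az":1,"gripper":-1},{"tz":-1,"az":1,"gripper":-1},{"az":1,"gripper":-1},{"az":1,"gripper":-1}]' 20; python3 -c "
from rig import bot;o=bot.get_obs();print(o['tool_pos'],o['joints'])
import numpy as np
d=np.load('pics/top0.npz')['P'];print((d[204:222:3,385:415:3,2]*1000).round())"
```

```text
[0.1762245  0.62517652 0.22179759] [-78.02630541  36.04558215   2.20474271  86.97952086  -1.54769626
  57.08521562  -1.14821262]
[[365. 429. 432. 436. 433. 361. 171. 145. 122.  93.]
 [431. 432. 428. 428. 353. 155. 137. 111.  72.  42.]
 [433. 430. 353. 166. 139. 113.  85.  56.  -3.  -4.]
 [354. 173. 151. 126. 100.  68.  36.   6.   3.   3.]
 [156. 138. 105.  82.  48.   2.   0.  -1.   4.  -2.]
 [124.  87.  54.  -3.  -7.   2.   4.   6.   2.   6.]]invalid input at $[0]: expected keys tx, ty, tz, ax, ay, az, gripper
```

```bash
python3 -m handwheel '[{"tx":0,"ty":0,"tz":-1,"ax":0,"ay":0,"az":1,"gripper":-1},{"tx":0,"ty":0,"tz":-1,"ax":0,"ay":0,"az":1,"gripper":-1},{"tx":0,"ty":0,"tz":-1,"ax":0,"ay":0,"az":1,"gripper":-1},{"tx":0,"ty":0,"tz":-1,"ax":0,"ay":0,"az":1,"gripper":-1},{"tx":0,"ty":0,"tz":-1,"ax":0,"ay":0,"az":1,"gripper":-1},{"tx":0,"ty":0,"tz":0,"ax":0,"ay":0,"az":1,"gripper":-1},{"tx":0,"ty":0,"tz":0,"ax":0,"ay":0,"az":1,"gripper":-1}]' 20; cat > s.py <<'E'
import sys,numpy as np
from rig import bot
o=bot.get_obs();R=o['ee_rot'];p=o['tool_pos'];yaw=np.degrees(np.arctan2(R[1,1],R[0,1]))
print('t',round(o['time_s'],2),'p',p.round(4),'yaw',yaw.round(2),'tilt',np.degrees(np.arccos(-R[2,2])).round(2),'j',o['joints'].round(),'F',o['contact_force'].round(1),'open',round(o['opening'],4),'g',round(o['grasp_force'],1))
if len(sys.argv)>3:
    T=np.array([float(a) for a in sys.argv[1:4]]); d=R.T@(T-p); print('tool delta mm',(d*1000).round(1),'units',(d/.06).round(2))
if len(sys.argv)>4: print('az units',((yaw-float(sys.argv[4])+180)%360-180)/4)
E
python3 s.py .45 .25 .53 46.3
```

```text
time_s: 1.02
tool_pos: [0.1764, 0.6258, 0.5229]
ee_rot: [[-0.721, 0.693, 0.0], [0.693, 0.721, 0.001], [0.001, 0.001, -1.0]]
contact_force: [-0.1, -0.3, -0.9]
opening: 0.0939
grasp_force: 0.0
t 1.02 p [0.1764 0.6258 0.5229] yaw 46.13 tilt 0.05 j [-82.  29.  10.  53.  -5.  98. -27.] F [-0.1 -0.3 -0.9] open 0.0939 g 0.0
tool delta mm [-457.7  -81.2   -7.4] units [-7.63 -1.35 -0.12]
az units -0.043431540670809454
```

```bash
python3 -m handwheel '[{"tx":-0.95,"ty":-0.17,"tz":0,"ax":0,"ay":0,"az":0,"gripper":-1},{"tx":-0.95,"ty":-0.17,"tz":0,"ax":0,"ay":0,"az":0,"gripper":-1},{"tx":-0.95,"ty":-0.17,"tz":0,"ax":0,"ay":0,"az":0,"gripper":-1},{"tx":-0.95,"ty":-0.17,"tz":0,"ax":0,"ay":0,"az":0,"gripper":-1},{"tx":-0.95,"ty":-0.17,"tz":0,"ax":0,"ay":0,"az":0,"gripper":-1},{"tx":-0.95,"ty":-0.17,"tz":0,"ax":0,"ay":0,"az":0,"gripper":-1},{"tx":-0.95,"ty":-0.17,"tz":0,"ax":0,"ay":0,"az":0,"gripper":-1},{"tx":-0.95,"ty":-0.17,"tz":0,"ax":0,"ay":0,"az":0,"gripper":-1}]' >/dev/null; python3 s.py .45 -.1 .53 46.3
```

```text
t 2.02 p [0.45   0.2497 0.5224] yaw 46.27 tilt 0.02 j [-46.  14.  20.  77.  -5.  90.  19.] F [0.8 1.2 0.4] open 0.0937 g 0.0
tool delta mm [-241.7 -252.7   -7.7] units [-4.03 -4.21 -0.13]
az units -0.007629624657603529
```

```bash
python3 -m handwheel '[{"tx":-0.58,"ty":-0.6,"tz":0,"ax":0,"ay":0,"az":0,"gripper":-1},{"tx":-0.58,"ty":-0.6,"tz":0,"ax":0,"ay":0,"az":0,"gripper":-1},{"tx":-0.58,"ty":-0.6,"tz":0,"ax":0,"ay":0,"az":0,"gripper":-1},{"tx":-0.58,"ty":-0.6,"tz":0,"ax":0,"ay":0,"az":0,"gripper":-1},{"tx":-0.58,"ty":-0.6,"tz":0,"ax":0,"ay":0,"az":0,"gripper":-1},{"tx":-0.58,"ty":-0.6,"tz":0,"ax":0,"ay":0,"az":0,"gripper":-1},{"tx":-0.58,"ty":-0.6,"tz":0,"ax":0,"ay":0,"az":0,"gripper":-1},{"tx":-0.3,"ty":-0.84,"tz":0,"ax":0,"ay":0,"az":0,"gripper":-1},{"tx":-0.3,"ty":-0.84,"tz":0,"ax":0,"ay":0,"az":0,"gripper":-1},{"tx":-0.3,"ty":-0.84,"tz":0,"ax":0,"ay":0,"az":0,"gripper":-1}]' >/dev/null; python3 s.py .385 -.246 .076 46.3
```

```text
t 3.27 p [ 0.3845 -0.247   0.5224] yaw 46.28 tilt 0.02 j [-4.  9. 40. 85. -6. 89. 83.] F [ 1.6 -0.7  0. ] open 0.0939 g 0.0
tool delta mm [3.000e-01 8.000e-01 4.464e+02] units [0.   0.01 7.44]
az units -0.005228656577202173
```

```bash
python3 -m handwheel '[{"tx":0,"ty":0,"tz":1,"ax":0,"ay":0,"az":0,"gripper":-1},{"tx":0,"ty":0,"tz":1,"ax":0,"ay":0,"az":0,"gripper":-1},{"tx":0,"ty":0,"tz":1,"ax":0,"ay":0,"az":0,"gripper":-1},{"tx":0,"ty":0,"tz":1,"ax":0,"ay":0,"az":0,"gripper":-1},{"tx":0,"ty":0,"tz":1,"ax":0,"ay":0,"az":0,"gripper":-1},{"tx":0,"ty":0,"tz":1,"ax":0,"ay":0,"az":0,"gripper":-1},{"tx":0,"ty":0,"tz":0.5,"ax":0,"ay":0,"az":0,"gripper":-1},{"tx":0,"ty":0,"tz":0.5,"ax":0,"ay":0,"az":0,"gripper":-1},{"tx":0,"ty":0,"tz":0.44,"ax":0,"ay":0,"az":0,"gripper":-1},{"tx":0,"ty":0,"tz":0,"ax":0,"ay":0,"az":0,"gripper":0.4},{"tx":0,"ty":0,"tz":0,"ax":0,"ay":0,"az":0,"gripper":0.8}]' 25; python3 s.py .385 -.246 .076 46.3
```

```text
time_s: 4.65
tool_pos: [0.3858, -0.246, 0.0767]
ee_rot: [[-0.722, 0.692, 0.001], [0.692, 0.722, -0.0], [-0.001, 0.0, -1.0]]
contact_force: [-1.0, -0.3, 0.2]
opening: 0.0776
grasp_force: 0.0
t 4.65 p [ 0.3858 -0.246   0.0767] yaw 46.24 tilt 0.04 j [ 15.  37.  21. 125. -33.  24. 108.] F [-1.  -0.3  0.2] open 0.0776 g 0.0
tool delta mm [ 0.6 -0.5  0.7] units [ 0.01 -0.01  0.01]
az units -0.014997531593145652
```

```bash
python3 -m handwheel '[{"tx":0,"ty":0,"tz":0,"ax":0,"ay":0,"az":0,"gripper":1},{"tx":0,"ty":0,"tz":0,"ax":0,"ay":0,"az":0,"gripper":1},{"tx":0,"ty":0,"tz":0,"ax":0,"ay":0,"az":0,"gripper":1},{"tx":0,"ty":0,"tz":0,"ax":0,"ay":0,"az":0,"gripper":1},{"tx":0,"ty":0,"tz":0,"ax":0,"ay":0,"az":0,"gripper":1},{"tx":0,"ty":0,"tz":0,"ax":0,"ay":0,"az":0,"gripper":1},{"tx":0,"ty":0,"tz":0,"ax":0,"ay":0,"az":0,"gripper":1}]' 25 >/dev/null; python3 s.py .385 -.246 .076 46.3
```

```text
t 5.53 p [ 0.3855 -0.2458  0.076 ] yaw 46.24 tilt 0.01 j [ 15.  37.  21. 125. -33.  23. 108.] F [ 0.2 -0.6  0.5] open 0.0201 g 25.0
tool delta mm [ 0.2 -0.5  0. ] units [ 0.   -0.01  0.  ]
az units -0.013830219172554337
```

```bash
python3 -m handwheel '[{"tx":0,"ty":0,"tz":-0.3,"ax":0,"ay":0,"az":0,"gripper":1},{"tx":0,"ty":0,"tz":-0.7,"ax":0,"ay":0,"az":0,"gripper":1},{"tx":0,"ty":0,"tz":-1,"ax":0,"ay":0,"az":0,"gripper":1},{"tx":0,"ty":0,"tz":-1,"ax":0,"ay":0,"az":0,"gripper":1},{"tx":0,"ty":0,"tz":-1,"ax":0,"ay":0,"az":0,"gripper":1},{"tx":0,"ty":0,"tz":-1,"ax":0,"ay":0,"az":0,"gripper":1},{"tx":0,"ty":0,"tz":-1,"ax":0,"ay":0,"az":0,"gripper":1},{"tx":0,"ty":0,"tz":-1,"ax":0,"ay":0,"az":0,"gripper":1},{"tx":0,"ty":0,"tz":-0.8,"ax":0,"ay":0,"az":0,"gripper":1},{"tx":0,"ty":0,"tz":-0.6,"ax":0,"ay":0,"az":0,"gripper":1}]' >/dev/null; python3 s.py .45 -.1 .57 23.85;python3 s.py .45 .15 .57;python3 s.py .5604 .310 .57; python3 s.py .5604 .310 .57
```

```text
t 6.78 p [ 0.3852 -0.2456  0.5818] yaw 46.27 tilt 0.06 j [-5. 10. 44. 75. -7. 98. 84.] F [ 0.8  0.3 -2.4] open 0.0196 g 25.0
tool delta mm [ 53.8 150.   11.8] units [0.9 2.5 0.2]
az units 5.6038195774120965
t 6.78 p [ 0.3852 -0.2456  0.5818] yaw 46.27 tilt 0.06 j [-5. 10. 44. 75. -7. 98. 84.] F [ 0.8  0.3 -2.4] open 0.0196 g 25.0
tool delta mm [226.7 330.6  11.8] units [3.78 5.51 0.2 ]
t 6.78 p [ 0.3852 -0.2456  0.5818] yaw 46.27 tilt 0.06 j [-5. 10. 44. 75. -7. 98. 84.] F [ 0.8  0.3 -2.4] open 0.0196 g 25.0
tool delta mm [257.5 522.5  12. ] units [4.29 8.71 0.2 ]
t 6.78 p [ 0.3852 -0.2456  0.5818] yaw 46.27 tilt 0.06 j [-5. 10. 44. 75. -7. 98. 84.] F [ 0.8  0.3 -2.4] open 0.0196 g 25.0
tool delta mm [257.5 522.5  12. ] units [4.29 8.71 0.2 ]
```

```bash
python3 -m handwheel '[{"tx":0.3,"ty":0.83,"tz":0,"ax":0,"ay":0,"az":0,"gripper":1},{"tx":0.3,"ty":0.83,"tz":0,"ax":0,"ay":0,"az":0,"gripper":1},{"tx":0.3,"ty":0.83,"tz":0,"ax":0,"ay":0,"az":0,"gripper":1},{"tx":0.58,"ty":0.6,"tz":0,"ax":0,"ay":0,"az":0,"gripper":1},{"tx":0.58,"ty":0.6,"tz":0,"ax":0,"ay":0,"az":0,"gripper":1},{"tx":0.58,"ty":0.6,"tz":0,"ax":0,"ay":0,"az":0,"gripper":1},{"tx":0.58,"ty":0.6,"tz":0,"ax":0,"ay":0,"az":0,"gripper":1},{"tx":0.58,"ty":0.6,"tz":0,"ax":0,"ay":0,"az":0,"gripper":1}]' >/dev/null; python3 s.py .5604 .310 .57 23.85
python3 -m handwheel '[{"tx":0,"ty":0,"tz":0,"ax":0,"ay":0,"az":1,"gripper":1},{"tx":0,"ty":0,"tz":0,"ax":0,"ay":0,"az":1,"gripper":1},{"tx":0,"ty":0,"tz":0,"ax":0,"ay":0,"az":1,"gripper":1},{"tx":0,"ty":0,"tz":0,"ax":0,"ay":0,"az":1,"gripper":1},{"tx":0,"ty":0,"tz":0,"ax":0,"ay":0,"az":1,"gripper":1},{"tx":0,"ty":0,"tz":0,"ax":0,"ay":0,"az":0.6,"gripper":1}]' >/dev/null; python3 s.py .5604 .310 .25 23.85
```

```text
t 7.78 p [0.4479 0.1514 0.5796] yaw 46.26 tilt 0.07 j [-43.  10.  28.  73.  -5.  98.  30.] F [ 0.9  0.3 -1.5] open 0.0201 g 25.0
tool delta mm [ 28.4 192.3   9.4] units [0.47 3.21 0.16]
az units 5.601366639813563
t 8.53 p [0.4482 0.1498 0.5794] yaw 23.76 tilt 0.1 j [-46.  11.  31.  73.  -5.  98.   8.] F [ 0.  -0.3 -1.9] open 0.02 g 25.0
tool delta mm [101.3 167.8 329.1] units [1.69 2.8  5.49]
az units -0.022471234807696305
```

```bash
python3 -m handwheel '[{"tx":0.42,"ty":0.7,"tz":0,"ax":0,"ay":0,"az":0,"gripper":1},{"tx":0.42,"ty":0.7,"tz":0,"ax":0,"ay":0,"az":0,"gripper":1},{"tx":0.42,"ty":0.7,"tz":0,"ax":0,"ay":0,"az":0,"gripper":1},{"tx":0.42,"ty":0.7,"tz":0,"ax":0,"ay":0,"az":0,"gripper":1},{"tx":0,"ty":0,"tz":0.95,"ax":0,"ay":0,"az":0,"gripper":1},{"tx":0,"ty":0,"tz":0.95,"ax":0,"ay":0,"az":0,"gripper":1},{"tx":0,"ty":0,"tz":0.95,"ax":0,"ay":0,"az":0,"gripper":1},{"tx":0,"ty":0,"tz":0.95,"ax":0,"ay":0,"az":0,"gripper":1},{"tx":0,"ty":0,"tz":0.95,"ax":0,"ay":0,"az":0,"gripper":1},{"tx":0,"ty":0,"tz":0.7,"ax":0,"ay":0,"az":0,"gripper":1},{"tx":0,"ty":0,"tz":0,"ax":0,"ay":0,"az":0,"gripper":1}]' >/dev/null; python3 s.py .5604 .310 .25 23.85
python3 - <<'E'
from h import *
im,P,c=grab('scene'); np.savez('pics/scene1.npz',im=im)
o=im.copy()
T=np.array([483.6,276.0])/1000; e=np.array([.9146,.4044]); n=np.array([-.4044,.9146])
W=lambda x,y,z: np.r_[T+e*x/1000+n*y/1000,z/1000]
for p in [W(-38,85,16),W(-38,-85,16),W(178,75,126),W(178,-75,126),W(43,70,85),W(43,-70,85),W(-104,0,118),W(0,76,110)]:
    u,v=proj(c,p); print(round(float(u),1),round(float(v),1)); cv2.circle(o,(int(round(float(u))),int(round(float(v)))),0,(0,255,255),-1)
save('s1.png',cv2.resize(o[100:240,220:380],None,fx=4.2,fy=4.2,interpolation=0))
E
```

```text
t 9.9 p [0.5586 0.3092 0.2492] yaw 23.85 tilt 0.52 j [-47.  36.  26.  87. -17.  62.   8.] F [ 0.2 -0.4 -1.5] open 0.0198 g 25.0
tool delta mm [ 0.   2.  -0.8] units [ 0.    0.03 -0.01]
az units 0.0005415020055750119
261.9 204.0
301.5 214.1
282.1 149.9
316.3 157.5
271.5 179.2
304.3 187.0
272.9 203.9
265.3 181.8
```

View pics/s1.png

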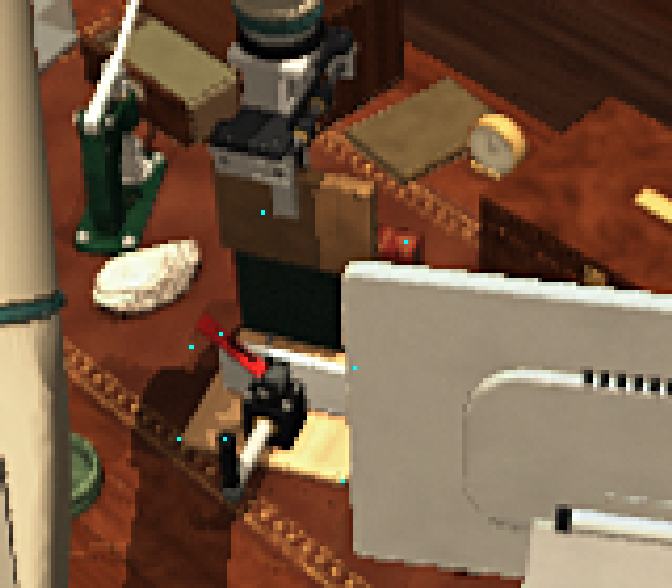

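The overlay matches the rack, handle and bookend to within about 1–2 px, and the book hangs above the gap. Lowering it now.

```bash
python3 -m handwheel '[{"tx":0,"ty":0.03,"tz":0.5,"ax":0,"ay":0,"az":0,"gripper":1},{"tx":0,"ty":0,"tz":0.5,"ax":0,"ay":0,"az":0,"gripper":1},{"tx":0,"ty":0,"tz":0.5,"ax":0,"ay":0,"az":0,"gripper":1},{"tx":0,"ty":0,"tz":0.5,"ax":0,"ay":0,"az":0,"gripper":1},{"tx":0,"ty":0,"tz":0.25,"ax":0,"ay":0,"az":0,"gripper":1},{"tx":0,"ty":0,"tz":0.15,"ax":0,"ay":0,"az":0,"gripper":1},{"tx":0,"ty":0,"tz":0,"ax":0,"ay":0,"az":0,"gripper":1}]' >/dev/null; python3 s.py .5604 .310 .092 23.85
```

```text
t 10.82 p [0.5637 0.311  0.1097] yaw 23.86 tilt 0.05 j [-44.  45.  22.  94. -22.  45.  12.] F [ 0.2  0.7 -1.8] open 0.0201 g 25.0
tool delta mm [ 0.4 -3.4 17.7] units [ 0.01 -0.06  0.29]
az units 0.0015685856023495148
```

```bash
python3 -m handwheel '[{"tx":0,"ty":-0.05,"tz":0.1,"ax":0,"ay":0,"az":0,"gripper":1},{"tx":0,"ty":0,"tz":0.1,"ax":0,"ay":0,"az":0,"gripper":1},{"tx":0,"ty":0,"tz":0.05,"ax":0,"ay":0,"az":0,"gripper":1},{"tx":0,"ty":0,"tz":0,"ax":0,"ay":0,"az":0,"gripper":1},{"tx":0,"ty":0,"tz":0,"ax":0,"ay":0,"az":0,"gripper":1}]' >/dev/null; python3 s.py .5604 .310 .092 23.85
```

```text
t 11.45 p [0.5606 0.3096 0.0942] yaw 23.85 tilt 0.01 j [-44.  46.  22.  95. -23.  43.  12.] F [-1.2  0.2 -2. ] open 0.02 g 25.0
tool delta mm [0.4 0.  2.2] units [0.01 0.   0.04]
az units 0.0006428901443413793
```

```bash
python3 -m handwheel '[{"tx":0,"ty":0,"tz":0.03,"ax":0,"ay":0,"az":0,"gripper":1},{"tx":0,"ty":0,"tz":0.02,"ax":0,"ay":0,"az":0,"gripper":1},{"tx":0,"ty":0,"tz":0,"ax":0,"ay":0,"az":0,"gripper":1}]' >/dev/null; python3 s.py .5604 .310 .092 23.85
```

```text
t 11.82 p [0.5606 0.3097 0.0921] yaw 23.85 tilt 0.04 j [-44.  46.  22.  95. -23.  43.  12.] F [-1.6 -0.9  4.6] open 0.02 g 25.0
tool delta mm [ 0.4 -0.1  0.1] units [ 0.01 -0.    0.  ]
az units 0.001175548912165425
```

```bash
python3 -m handwheel '[{"tx":0,"ty":0,"tz":0,"ax":0,"ay":0,"az":0,"gripper":0.4},{"tx":0,"ty":0,"tz":0,"ax":0,"ay":0,"az":0,"gripper":0.35},{"tx":0,"ty":0,"tz":0,"ax":0,"ay":0,"az":0,"gripper":0.35},{"tx":0,"ty":0,"tz":-0.3,"ax":0,"ay":0,"az":0,"gripper":0.35},{"tx":0,"ty":0,"tz":-0.5,"ax":0,"ay":0,"az":0,"gripper":0.35},{"tx":0,"ty":0,"tz":-0.9,"ax":0,"ay":0,"az":0,"gripper":0.35},{"tx":0,"ty":0,"tz":-0.9,"ax":0,"ay":0,"az":0,"gripper":0}]' >/dev/null; python3 s.py .3885 .2339 .23 113.85
```

```text
t 12.7 p [0.5604 0.3094 0.2498] yaw 23.83 tilt 0.04 j [-47.  36.  27.  87. -18.  61.   8.] F [0.8 0.2 0.1] open 0.0376 g 0.0
tool delta mm [   0.4 -187.8   19.6] units [ 0.01 -3.13  0.33]
az units -22.50465006241234
```

```bash
python3 -m handwheel '[{"tx":0,"ty":-0.78,"tz":0,"ax":0,"ay":0,"az":0,"gripper":0},{"tx":0,"ty":-0.78,"tz":0,"ax":0,"ay":0,"az":0,"gripper":0},{"tx":0,"ty":-0.78,"tz":0,"ax":0,"ay":0,"az":0,"gripper":0},{"tx":0,"ty":-0.78,"tz":0,"ax":0,"ay":0,"az":0,"gripper":0},{"tx":0,"ty":0,"tz":0,"ax":0,"ay":0,"az":-1,"gripper":0},{"tx":0,"ty":0,"tz":0,"ax":0,"ay":0,"az":-1,"gripper":0},{"tx":0,"ty":0,"tz":0,"ax":0,"ay":0,"az":-1,"gripper":0},{"tx":0,"ty":0,"tz":0,"ax":0,"ay":0,"az":-1,"gripper":0},{"tx":0,"ty":0,"tz":0,"ax":0,"ay":0,"az":-1,"gripper":0},{"tx":0,"ty":0,"tz":0,"ax":0,"ay":0,"az":-1,"gripper":0},{"tx":0,"ty":0,"tz":0,"ax":0,"ay":0,"az":-1,"gripper":0},{"tx":0,"ty":0,"tz":0,"ax":0,"ay":0,"az":-1,"gripper":0}]' >/dev/null; python3 -m handwheel '[{"tx":0,"ty":0,"tz":0,"ax":0,"ay":0,"az":-1,"gripper":0},{"tx":0,"ty":0,"tz":0,"ax":0,"ay":0,"az":-1,"gripper":0},{"tx":0,"ty":0,"tz":0,"ax":0,"ay":0,"az":-1,"gripper":0},{"tx":0,"ty":0,"tz":0,"ax":0,"ay":0,"az":-1,"gripper":0},{"tx":0,"ty":0,"tz":0,"ax":0,"ay":0,"az":-1,"gripper":0},{"tx":0,"ty":0,"tz":0,"ax":0,"ay":0,"az":-1,"gripper":0},{"tx":0,"ty":0,"tz":0,"ax":0,"ay":0,"az":-1,"gripper":0},{"tx":0,"ty":0,"tz":0,"ax":0,"ay":0,"az":-1,"gripper":0},{"tx":0,"ty":0,"tz":0,"ax":0,"ay":0,"az":-1,"gripper":0},{"tx":0,"ty":0,"tz":0,"ax":0,"ay":0,"az":-1,"gripper":0},{"tx":0,"ty":0,"tz":0,"ax":0,"ay":0,"az":-1,"gripper":0},{"tx":0,"ty":0,"tz":0,"ax":0,"ay":0,"az":-1,"gripper":0}]'>/dev/null;  python3 s.py .3885 .2339 .100 113.85
python3 - <<'E'
from h import *
im,P,c=grab('scene'); a=im[120:240,230:350]
im,P,c=grab('top'); b=im[140:240,225:325]
o=np.zeros((480,800,3),np.uint8); o[:400,:400]=cv2.resize(a,(400,400),interpolation=2); o[:400,400:]=cv2.resize(b,(400,400),interpolation=2); save('s2.png',o)
E
```

```text
t 15.7 p [0.3897 0.2337 0.2482] yaw 103.94 tilt 0.1 j [-41.  18.   9. 115.  -4.  47.  74.] F [0.7 1.2 0.2] open 0.0471 g 0.0
tool delta mm [  1.3   0.4 148.2] units [0.02 0.01 2.47]
az units -2.476331094802788
```

View pics/s2.png

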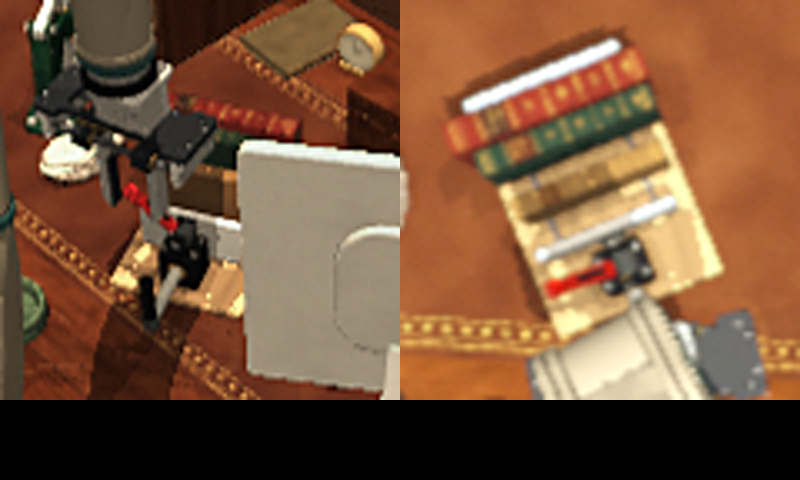

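The tan book stands upright in the gap, parallel to the green book and centred with it. Next is the handle.

```bash
python3 -m handwheel '[{"tx":0,"ty":0,"tz":0,"ax":0,"ay":0,"az":-1,"gripper":0},{"tx":0,"ty":0,"tz":0,"ax":0,"ay":0,"az":-1,"gripper":0},{"tx":0,"ty":0,"tz":0,"ax":0,"ay":0,"az":-0.48,"gripper":0},{"tx":0,"ty":0,"tz":0.5,"ax":0,"ay":0,"az":0,"gripper":0},{"tx":0,"ty":0,"tz":0.5,"ax":0,"ay":0,"az":0,"gripper":0},{"tx":0,"ty":0,"tz":0.5,"ax":0,"ay":0,"az":0,"gripper":0},{"tx":0,"ty":0,"tz":0.4,"ax":0,"ay":0,"az":0,"gripper":0},{"tx":0,"ty":0,"tz":0.3,"ax":0,"ay":0,"az":0,"gripper":0},{"tx":0,"ty":0,"tz":0.23,"ax":0,"ay":0,"az":0,"gripper":0},{"tx":0,"ty":0,"tz":0,"ax":0,"ay":0,"az":0,"gripper":0.5},{"tx":0,"ty":0,"tz":0,"ax":0,"ay":0,"az":0,"gripper":1},{"tx":0,"ty":0,"tz":0,"ax":0,"ay":0,"az":0,"gripper":1}]' 20 >/dev/null;python3 -m handwheel '[{"tx":0,"ty":0,"tz":0,"ax":0,"ay":0,"az":0,"gripper":1},{"tx":0,"ty":0,"tz":0,"ax":0,"ay":0,"az":0,"gripper":1}]' 20 >/dev/null;  python3 s.py .3885 .2339 .100 113.85
```

```text
t 17.55 p [0.3894 0.2346 0.1018] yaw 113.8 tilt 0.08 j [-37.  32.   4. 124.  -5.  24.  85.] F [-2.8  1.5  5. ] open 0.0157 g 20.0
tool delta mm [ 1.1 -0.3  1.8] units [ 0.02 -0.    0.03]
az units -0.012882402548171967
```

```bash
python3 -m handwheel '[{"tx":-0.1,"ty":0,"tz":0,"ax":0,"ay":0,"az":0,"gripper":1},{"tx":-0.1,"ty":0,"tz":0,"ax":0,"ay":0,"az":0,"gripper":1},{"tx":-0.1,"ty":0,"tz":0,"ax":0,"ay":0,"az":0,"gripper":1},{"tx":-0.1,"ty":0,"tz":0,"ax":0,"ay":0,"az":0,"gripper":1},{"tx":-0.1,"ty":0,"tz":0,"ax":0,"ay":0,"az":0,"gripper":1},{"tx":-0.1,"ty":0,"tz":0,"ax":0,"ay":0,"az":0,"gripper":1},{"tx":-0.1,"ty":0,"tz":0,"ax":0,"ay":0,"az":0,"gripper":1},{"tx":-0.1,"ty":0,"tz":0,"ax":0,"ay":0,"az":0,"gripper":1},{"tx":0,"ty":0,"tz":0,"ax":0,"ay":0,"az":0,"gripper":1},{"tx":0,"ty":0,"tz":0,"ax":0,"ay":0,"az":0,"gripper":1}]' >/dev/null;  python3 s.py .4425 .2578 .1018 113.85
```

```text
t 18.8 p [0.4328 0.2537 0.1018] yaw 113.8 tilt 0.04 j [-36.  35.   4. 117.  -5.  29.  85.] F [-2.8  1.   7.5] open 0.0155 g 20.0
tool delta mm [-10.6  -0.2   0. ] units [-0.18 -0.    0.  ]
az units -0.01352281594068927
```

```bash
python3 -m handwheel '[{"tx":-0.05,"ty":0,"tz":0.02,"ax":0,"ay":0,"az":0,"gripper":1},{"tx":-0.05,"ty":0,"tz":0,"ax":0,"ay":0,"az":0,"gripper":1},{"tx":-0.05,"ty":0,"tz":0,"ax":0,"ay":0,"az":0,"gripper":1},{"tx":0,"ty":0,"tz":0,"ax":0,"ay":0,"az":0,"gripper":1},{"tx":0,"ty":0,"tz":0,"ax":0,"ay":0,"az":0,"gripper":1}]' >/dev/null;  python3 s.py .4425 .2578 .1018 113.85
python3 -m handwheel '[{"tx":-0.05,"ty":0,"tz":0,"ax":0,"ay":0,"az":0,"gripper":1},{"tx":0,"ty":0,"tz":0,"ax":0,"ay":0,"az":0,"gripper":1},{"tx":0,"ty":0,"tz":0,"ax":0,"ay":0,"az":0,"gripper":1}]' >/dev/null;  python3 s.py .4425 .2578 .1018 113.85
```

```text
t 19.43 p [0.4411 0.2574 0.1017] yaw 113.79 tilt 0.07 j [-36.  35.   4. 115.  -5.  29.  85.] F [-4.3 -0.6 17.9] open 0.0153 g 20.0
tool delta mm [-1.4 -0.2 -0.1] units [-0.02 -0.   -0.  ]
az units -0.014633475916141947
t 19.8 p [0.4427 0.2581 0.1017] yaw 113.79 tilt 0.11 j [-36.  35.   4. 115.  -5.  30.  85.] F [-5.9 -0.7 19.6] open 0.0155 g 20.0
tool delta mm [ 0.3 -0.2 -0.1] units [ 0.01 -0.   -0.  ]
az units -0.014170797743034313
```

```bash
python3 -m handwheel '[{"tx":-0.03,"ty":0,"tz":-0.03,"ax":0,"ay":0,"az":0,"gripper":1},{"tx":0,"ty":0,"tz":0,"ax":0,"ay":0,"az":0,"gripper":1},{"tx":0,"ty":0,"tz":0,"ax":0,"ay":0,"az":0,"gripper":1}]' >/dev/null;  python3 s.py
python3 -m handwheel '[{"tx":-0.03,"ty":0,"tz":0,"ax":0,"ay":0,"az":0,"gripper":1},{"tx":0,"ty":0,"tz":0,"ax":0,"ay":0,"az":0,"gripper":1},{"tx":0,"ty":0,"tz":0,"ax":0,"ay":0,"az":0,"gripper":1}]' >/dev/null;  python3 s.py
```

```text
t 20.18 p [0.4428 0.2582 0.1019] yaw 113.81 tilt 0.32 j [-36.  35.   4. 115.  -5.  30.  85.] F [-5.6  0.2  7. ] open 0.0156 g 20.0
t 20.55 p [0.4437 0.2586 0.1018] yaw 113.83 tilt 0.4 j [-36.  36.   4. 115.  -5.  30.  85.] F [-7.1 -0.5  8.6] open 0.0157 g 20.0
```

```bash
python3 -m handwheel '[{"tx":-0.06,"ty":0,"tz":0,"ax":0,"ay":0,"az":0,"gripper":1},{"tx":0,"ty":0,"tz":0,"ax":0,"ay":0,"az":0,"gripper":1},{"tx":0,"ty":0,"tz":0,"ax":0,"ay":0,"az":0,"gripper":1}]' >/dev/null;  python3 s.py
python3 -m handwheel '[{"tx":-0.06,"ty":0,"tz":0,"ax":0,"ay":0,"az":0,"gripper":1},{"tx":0,"ty":0,"tz":0,"ax":0,"ay":0,"az":0,"gripper":1},{"tx":0,"ty":0,"tz":0,"ax":0,"ay":0,"az":0,"gripper":1}]' >/dev/null;  python3 s.py
python3 - <<'E'
from h import *
im,P,c=grab('scene'); a=im[120:240,230:350]
im,P,c=grab('top'); b=im[140:240,225:325]
o=np.zeros((400,800,3),np.uint8); o[:400,:400]=cv2.resize(a,(400,400),interpolation=2); o[:400,400:]=cv2.resize(b,(400,400),interpolation=2); save('s3.png',o)
E
```

```text
t 20.93 p [0.4445 0.259  0.1015] yaw 113.83 tilt 0.71 j [-36.  36.   4. 114.  -5.  31.  85.] F [-11.9  -2.2  11.7] open 0.0158 g 20.0
t 21.3 p [0.446  0.2596 0.1011] yaw 113.83 tilt 0.94 j [-36.  36.   4. 114.  -5.  31.  85.] F [-13.9  -3.6  12.3] open 0.0155 g 20.0
```

View pics/s3.png

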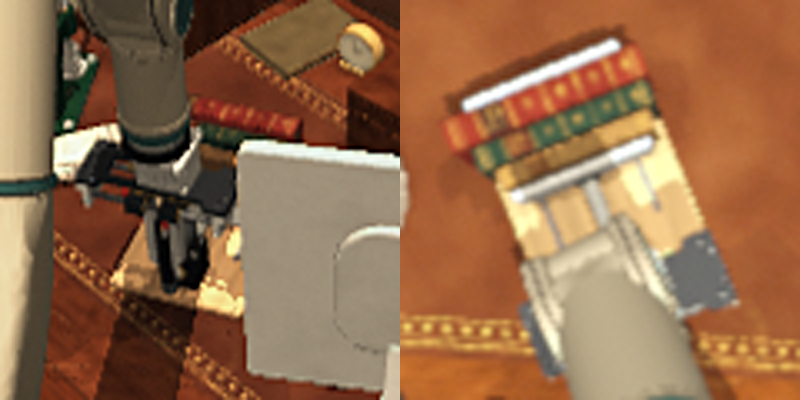

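```bash
cat > bk.py <<'E'
from h import *
im,P,c=grab('top'); I=im.astype(int); wh=box(225,310,140,215)&(I.min(-1)>195)
n,l,s,ce=cv2.connectedComponentsWithStats(wh.astype(np.uint8)); q={}
e=np.array([.9146,.4044])
for i in range(1,n):
    if s[i,4]>60:
        z=.126 if ce[i][1]<168 else .085; f=fit(c,l==i,z); q[z]=f[2]@e*1000; print(ce[i],f)
print({k:round(x,1) for k,x in q.items()},'sep',q.get(.126,0)-q.get(.085,0))
E
python3 -m handwheel '[{"tx":-0.06,"ty":0,"tz":0,"ax":0,"ay":0,"az":0,"gripper":1},{"tx":0,"ty":0,"tz":0,"ax":0,"ay":0,"az":0,"gripper":1},{"tx":0,"ty":0,"tz":0,"ax":0,"ay":0,"az":0,"gripper":1}]' >/dev/null;  python3 s.py; python3 bk.py
```

```text
t 21.77 p [0.4478 0.2604 0.1006] yaw 113.84 tilt 1.13 j [-36.  36.   4. 113.  -5.  32.  85.] F [-14.7  -2.4  11.4] open 0.0155 g 20.0
[260.         158.21296296] (108, ((654.1350708007812, 350.6518249511719), (9.494200706481934, 147.92601013183594), 23.337839126586914), array([0.6542, 0.3503]), np.float64(113.7))
{0.126: np.float64(740.0)} sep 739.9926399999999
```

```bash
cat > bk.py <<'E'
from h import *
im,P,c=grab('top'); I=im.astype(int); e=np.array([.9146,.4044]); nn=np.array([-.4044,.9146]); o=np.array([.4836,.276])
def prof(z,x0,x1):
    # brightness profile along rack x at height z, averaged over y
    xs=np.arange(x0,x1,1.0); ys=np.r_[np.arange(-60,-25,2),np.arange(25,60,2)]
    X,Y=np.meshgrid(xs,ys,indexing='ij'); p=o+X[...,None]/1000*e+Y[...,None]/1000*nn
    u,v=proj(c,np.concatenate([p,np.full(X.shape+(1,),z)],-1))
    g=cv2.remap(im[...,2],u.astype(np.float32),v.astype(np.float32),1); return xs,g.mean(1)
for z,a,b in((.126,165,205),(.085,80,115)):
    xs,m=prof(z,a,b); w=np.clip(m-150,0,None); print(z,'centre x',round((xs*w).sum()/w.sum(),1),m[::2].astype(int))
E
python3 bk.py
```

```text
0.126 centre x 186.2 [ 61  62  61  60  57  59  77 120 179 227 249 253 237 188 119  63  37  34
  36  38]
0.085 centre x 97.1 [143 135 130 129 133 146 172 199 219 224 211 176 124  81  64  66  71  74]
```

```bash
python3 -m handwheel '[{"tx":-0.06,"ty":0,"tz":-0.02,"ax":0,"ay":0,"az":0,"gripper":1},{"tx":0,"ty":0,"tz":0,"ax":0,"ay":0,"az":0,"gripper":1},{"tx":0,"ty":0,"tz":0,"ax":0,"ay":0,"az":0,"gripper":1}]' >/dev/null;  python3 s.py
python3 -m handwheel '[{"tx":-0.06,"ty":0,"tz":0,"ax":0,"ay":0,"az":0,"gripper":1},{"tx":0,"ty":0,"tz":0,"ax":0,"ay":0,"az":0,"gripper":1},{"tx":0,"ty":0,"tz":0,"ax":0,"ay":0,"az":0,"gripper":1}]' >/dev/null;  python3 s.py;python3 bk.py
```

```text
t 22.25 p [0.449  0.2609 0.1006] yaw 113.85 tilt 1.4 j [-36.  36.   4. 113.  -5.  32.  85.] F [-17.2  -3.2   5.1] open 0.0157 g 20.0
t 22.62 p [0.4516 0.262  0.1004] yaw 113.85 tilt 1.49 j [-36.  37.   4. 112.  -5.  33.  86.] F [-18.1  -4.8   3.9] open 0.0154 g 19.9
0.126 centre x 186.2 [ 61  62  62  60  57  59  77 120 179 227 249 253 238 188 120  63  38  34
  37  39]
0.085 centre x 97.1 [145 139 133 130 133 147 172 199 219 224 211 176 123  80  64  65  71  74]
```

```bash
python3 -m handwheel '[{"tx":0.08,"ty":0,"tz":0,"ax":0,"ay":0,"az":0,"gripper":0.4},{"tx":0.03,"ty":0,"tz":0,"ax":0,"ay":0,"az":0,"gripper":0},{"tx":0,"ty":0,"tz":0,"ax":0,"ay":0,"az":0,"gripper":0},{"tx":0,"ty":0,"tz":-0.3,"ax":0,"ay":0,"az":0,"gripper":0},{"tx":0,"ty":0,"tz":-0.7,"ax":0,"ay":0,"az":0,"gripper":0},{"tx":0,"ty":0,"tz":-0.9,"ax":0,"ay":0,"az":0,"gripper":0},{"tx":0,"ty":0,"tz":-0.6,"ax":0,"ay":0,"az":0,"gripper":0},{"tx":0,"ty":0.9,"tz":0,"ax":0,"ay":0,"az":0,"gripper":0},{"tx":0,"ty":0.9,"tz":0,"ax":0,"ay":0,"az":0,"gripper":0},{"tx":0,"ty":0.9,"tz":0,"ax":0,"ay":0,"az":0,"gripper":0},{"tx":0,"ty":0.9,"tz":0,"ax":0,"ay":0,"az":0,"gripper":0}]' 25 >/dev/null;  python3 s.py .4539 .3431 .24 23.85; python3 bk.py
python3 - <<'E'
from h import *
im,P,c=grab('top'); I=im.astype(int); b=im[140:240,225:325]
save('s4.png',cv2.resize(b,(600,600),interpolation=2))
r,g,bb=I[...,0],I[...,1],I[...,2]
m=big(box(255,290,185,225)&(r>150)&(g<70)&(bb<70)); f=fit(c,m,.105); v,u=np.nonzero(m)
p=cast(c,u,v,.105)[:,:2]-np.array([.4836,.276]); x=p@[.9146,.4044]; y=p@[-.4044,.9146]
print(len(u),'lever rack x',x.min(),x.max(),'y',y.min(),y.max()); k=y>.05; print(x[k].mean())
E
```

```text
t 24.05 p [0.3706 0.4635 0.2535] yaw 113.74 tilt 0.09 j [-57.  29.   5.  94.  -3.  56.  62.] F [ 0.1 -0.5 -0.3] open 0.0468 g 0.0
tool delta mm [ -27.8 -143.7   13.5] units [-0.46 -2.4   0.23]
az units 22.472409078946242
0.126 centre x 186.2 [ 57  57  57  56  53  54  71 113 171 220 246 251 232 180 112  58  34  31
  33  35]
0.085 centre x 96.3 [164 157 150 145 147 164 194 226 248 252 238 198 139  91  72  73  79  82]
41 lever rack x -0.008200476212712266 0.008154390765381254 y 0.0074653223467756455 0.0669863439065663
0.003610621735296587
```

View pics/s4.png

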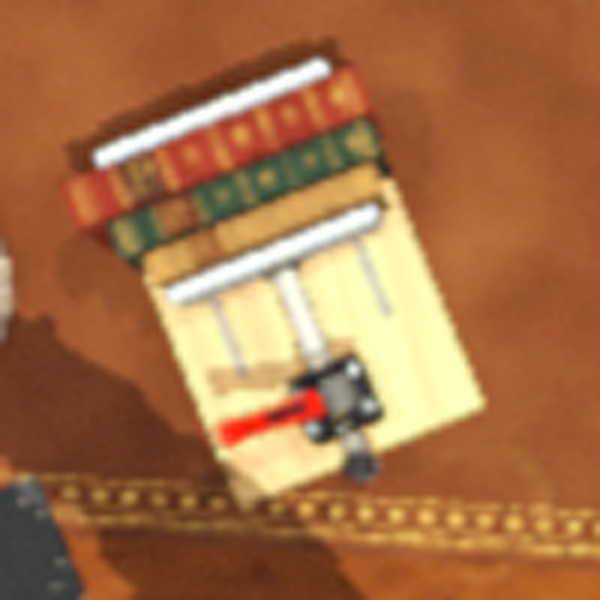

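The top view shows bookend, tan, green, red and plate closed up. The push stalled at about 15 N and the bookend stopped moving at the 62 mm position. Next is the lever.

```bash
python3 -m handwheel '[{"tx":0,"ty":0,"tz":0,"ax":0,"ay":0,"az":1,"gripper":0},{"tx":0,"ty":0,"tz":0,"ax":0,"ay":0,"az":1,"gripper":0},{"tx":0,"ty":0,"tz":0,"ax":0,"ay":0,"az":1,"gripper":0},{"tx":0,"ty":0,"tz":0,"ax":0,"ay":0,"az":1,"gripper":0},{"tx":0,"ty":0,"tz":0,"ax":0,"ay":0,"az":1,"gripper":0},{"tx":0,"ty":0,"tz":0,"ax":0,"ay":0,"az":1,"gripper":0},{"tx":0,"ty":0,"tz":0,"ax":0,"ay":0,"az":1,"gripper":0},{"tx":0,"ty":0,"tz":0,"ax":0,"ay":0,"az":1,"gripper":0},{"tx":0,"ty":0,"tz":0,"ax":0,"ay":0,"az":1,"gripper":0},{"tx":0,"ty":0,"tz":0,"ax":0,"ay":0,"az":1,"gripper":0},{"tx":0,"ty":0,"tz":0,"ax":0,"ay":0,"az":1,"gripper":0},{"tx":0,"ty":0,"tz":0,"ax":0,"ay":0,"az":1,"gripper":0}]' >/dev/null; python3 -m handwheel '[{"tx":0,"ty":0,"tz":0,"ax":0,"ay":0,"az":1,"gripper":0},{"tx":0,"ty":0,"tz":0,"ax":0,"ay":0,"az":1,"gripper":0},{"tx":0,"ty":0,"tz":0,"ax":0,"ay":0,"az":1,"gripper":0},{"tx":0,"ty":0,"tz":0,"ax":0,"ay":0,"az":1,"gripper":0},{"tx":0,"ty":0,"tz":0,"ax":0,"ay":0,"az":1,"gripper":0},{"tx":0,"ty":0,"tz":0,"ax":0,"ay":0,"az":1,"gripper":0},{"tx":0,"ty":0,"tz":0,"ax":0,"ay":0,"az":1,"gripper":0},{"tx":0,"ty":0,"tz":0,"ax":0,"ay":0,"az":1,"gripper":0},{"tx":0,"ty":0,"tz":0,"ax":0,"ay":0,"az":1,"gripper":0},{"tx":0,"ty":0,"tz":0,"ax":0,"ay":0,"az":1,"gripper":0},{"tx":0,"ty":0,"tz":0,"ax":0,"ay":0,"az":0.47,"gripper":0},{"tx":0,"ty":0,"tz":0,"ax":0,"ay":0,"az":0,"gripper":0}]' >/dev/null;python3 s.py .4548 .3435 .1055 23.85
```

```text
t 27.15 p [0.3711 0.4615 0.2531] yaw 23.9 tilt 0.02 j [-72.  32.  29.  95. -18.  58. -13.] F [-0.5  0.5 -1.2] open 0.0465 g 0.0
tool delta mm [-141.8   28.7  147.7] units [-2.36  0.48  2.46]
az units 0.013559327471597271
```

```bash
python3 -m handwheel '[{"tx":-0.8,"ty":0.16,"tz":0,"ax":0,"ay":0,"az":0,"gripper":0},{"tx":-0.8,"ty":0.16,"tz":0,"ax":0,"ay":0,"az":0,"gripper":0},{"tx":-0.76,"ty":0.16,"tz":0,"ax":0,"ay":0,"az":0,"gripper":0},{"tx":0,"ty":0,"tz":0.6,"ax":0,"ay":0,"az":0,"gripper":0},{"tx":0,"ty":0,"tz":0.6,"ax":0,"ay":0,"az":0,"gripper":0},{"tx":0,"ty":0,"tz":0.6,"ax":0,"ay":0,"az":0,"gripper":0},{"tx":0,"ty":0,"tz":0.4,"ax":0,"ay":0,"az":0,"gripper":0},{"tx":0,"ty":0,"tz":0.26,"ax":0,"ay":0,"az":0,"gripper":0},{"tx":0,"ty":0,"tz":0,"ax":0,"ay":0,"az":0,"gripper":0}]' >/dev/null;python3 s.py .4548 .3435 .1055 23.85
```

```text
t 28.27 p [0.4541 0.3436 0.1048] yaw 23.9 tilt 0.09 j [-55.  41.  23. 107. -25.  38.   7.] F [-0.1  0.5  0.4] open 0.0469 g 0.0
tool delta mm [-0.4  0.6 -0.7] units [-0.01  0.01 -0.01]
az units 0.013323885619414
```

```bash
python3 -m handwheel '[{"tx":0,"ty":0,"tz":0,"ax":0,"ay":0,"az":0,"gripper":0.5},{"tx":0,"ty":0,"tz":0,"ax":0,"ay":0,"az":0,"gripper":1},{"tx":0,"ty":0,"tz":0,"ax":0,"ay":0,"az":0,"gripper":1},{"tx":0,"ty":0,"tz":0,"ax":0,"ay":0,"az":0,"gripper":1},{"tx":0,"ty":0,"tz":0,"ax":0,"ay":0,"az":0,"gripper":1}]' 15 >/dev/null;python3 s.py .4548 .3435 .1055 23.85
python3 -c "
import numpy as np
a=np.array([0.26,.46,.66,.86,1.06,1.26,1.46,1.66,1.86,2.06,2.26,2.46,2.66,2.8816])
print(np.diff(np.c_[76*np.cos(a),-76*np.sin(a)],axis=0)/60)"
```

```text
t 28.9 p [0.455  0.3446 0.1059] yaw 23.9 tilt 0.1 j [-55.  40.  23. 106. -25.  38.   7.] F [0.3 1.7 0.8] open 0.0171 g 15.0
tool delta mm [-0.9 -0.7  0.4] units [-0.02 -0.01  0.01]
az units 0.012598269655498484
[[-0.08909414 -0.2366989 ]
 [-0.134343   -0.21428041]
 [-0.17423603 -0.18331923]
 [-0.20718282 -0.1450497 ]
 [-0.23186989 -0.10099749]
 [-0.24731303 -0.05291883]
 [-0.25289658 -0.00273046]
 [-0.24839795  0.04756676]
 [-0.23399647  0.09596765]
 [-0.21026629  0.14054261]
 [-0.17815346  0.17951457]
 [-0.13893821  0.21132986]
 [-0.10150246  0.26108256]]
```

```bash
python3 -m handwheel '[{"tx":-0.09,"ty":0,"tz":-0.24,"ax":0,"ay":0,"az":0,"gripper":1},{"tx":-0.13,"ty":0,"tz":-0.21,"ax":0,"ay":0,"az":0,"gripper":1},{"tx":-0.17,"ty":0,"tz":-0.18,"ax":0,"ay":0,"az":0,"gripper":1},{"tx":-0.21,"ty":0,"tz":-0.15,"ax":0,"ay":0,"az":0,"gripper":1},{"tx":-0.23,"ty":0,"tz":-0.1,"ax":0,"ay":0,"az":0,"gripper":1},{"tx":-0.25,"ty":0,"tz":-0.05,"ax":0,"ay":0,"az":0,"gripper":1},{"tx":0,"ty":0,"tz":0,"ax":0,"ay":0,"az":0,"gripper":1}]' 15 >/dev/null;python3 s.py; python3 - <<'E'
from rig import bot
import numpy as np
p=bot.get_obs()['tool_pos']; d=(p[:2]-[.4845,.2764]); print('rack x,y',d@[.9146,.4044],d@[-.4044,.9146],'dz',p[2]+.002-.088)
E
```

```text
t 29.77 p [0.4815 0.2832 0.1617] yaw 23.75 tilt 0.04 j [-50.  35.  26. 106. -21.  44.  11.] F [ 0.2 -0.1 -0.8] open 0.0005 g 0.0
rack x,y 1.8976956512735746e-05 0.007379521028931615 dz 0.07570923999244183
```

```bash
cat > lv.py <<'E'
from h import *
for n,B in(('top',box(245,320,180,240)),('scene',box(240,330,130,220))):
    im,P,c=grab(n); I=im.astype(int); r,g,b=I[...,0],I[...,1],I[...,2]
    m=B&(r>110)&(g<r*.35)&(b<r*.35)
    d=P[m]; d=d[np.isfinite(d[:,2])]; q=d[:,:2]-[.4845,.2764]; x=q@[.9146,.4044]; y=q@[-.4044,.9146]
    k=(abs(x)<.025)&(abs(y)<.11)&(d[:,2]>.06)
    print(n,k.sum()); o=np.c_[x,y,d[:,2]][k]*1000
    o=o[np.argsort(o[:,1])]
    for s in np.array_split(o,4): print(np.median(s,0).round()) if len(s) else 0
E
python3 lv.py
```

```text
top 0
scene 11
[ -1. -16. 175.]
[ -4. -14. 172.]
[  0. -10. 176.]
[ -8.  -3. 107.]
```

```bash
python3 - <<'E'
import numpy as np
f=np.array([.15,.3,.45,.6,.75,.9,1.02,1.14,1.24,1.32,1.4]); r=65
y=-r*np.sin(f)+5*np.cos(f)+8; z=88+r*np.cos(f)+5*np.sin(f)+17
y=np.r_[7.4,y]; z=np.r_[161.7,z]
print(np.c_[y[1:],z[1:],np.diff(y)/60,-np.diff(z)/60].round(2))
E
```

```text
[[ 3.2300e+00  1.7002e+02 -7.0000e-02 -1.4000e-01]
 [-6.4300e+00  1.6857e+02 -1.6000e-01  2.0000e-02]
 [-1.5770e+01  1.6570e+02 -1.6000e-01  5.0000e-02]
 [-2.4580e+01  1.6147e+02 -1.5000e-01  7.0000e-02]
 [-3.2650e+01  1.5597e+02 -1.3000e-01  9.0000e-02]
 [-3.9810e+01  1.4932e+02 -1.2000e-01  1.1000e-01]
 [-4.4770e+01  1.4328e+02 -8.0000e-02  1.0000e-01]
 [-4.8970e+01  1.3669e+02 -7.0000e-02  1.1000e-01]
 [-5.1850e+01  1.3084e+02 -5.0000e-02  1.0000e-01]
 [-5.3730e+01  1.2597e+02 -3.0000e-02  8.0000e-02]
 [-5.5200e+01  1.2098e+02 -2.0000e-02  8.0000e-02]]
```

```bash
python3 -m handwheel '[{"tx":-0.07,"ty":0,"tz":-0.14,"ax":0,"ay":0,"az":0,"gripper":1},{"tx":-0.16,"ty":0,"tz":0.02,"ax":0,"ay":0,"az":0,"gripper":1},{"tx":-0.16,"ty":0,"tz":0.05,"ax":0,"ay":0,"az":0,"gripper":1},{"tx":-0.15,"ty":0,"tz":0.07,"ax":0,"ay":0,"az":0,"gripper":1},{"tx":-0.13,"ty":0,"tz":0.09,"ax":0,"ay":0,"az":0,"gripper":1},{"tx":0,"ty":0,"tz":0,"ax":0,"ay":0,"az":0,"gripper":1}]' >/dev/null;python3 s.py; python3 lv.py
python3 - <<'E'
from h import *
im,P,c=grab('scene'); a=im[120:220,230:330]
im,P,c=grab('top'); b=im[150:250,235:335]
o=np.zeros((400,800,3),np.uint8); o[:400,:400]=cv2.resize(a,(400,400),interpolation=2); o[:400,400:]=cv2.resize(b,(400,400),interpolation=2); save('s5.png',o)
E
```

```text
t 30.62 p [0.4976 0.2476 0.1558] yaw 23.84 tilt 0.05 j [-46.  35.  25. 107. -21.  43.  15.] F [0.5 2.1 2.9] open 0.0001 g 1.4
top 0
scene 16
[  2. -59. 153.]
[ -9. -57. 151.]
[ -6. -35. 133.]
[ -4. -14. 108.]
```

View pics/s5.png

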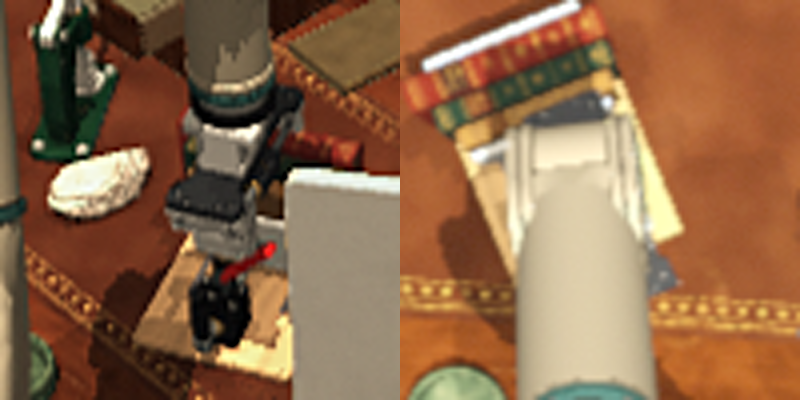

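The closed fingertips are pushing the lever as planned, and it is about 0.74 rad past vertical. Continuing.

```bash
python3 -m handwheel '[{"tx":-0.12,"ty":0,"tz":0.11,"ax":0,"ay":0,"az":0,"gripper":1},{"tx":-0.08,"ty":0,"tz":0.1,"ax":0,"ay":0,"az":0,"gripper":1},{"tx":-0.07,"ty":0,"tz":0.11,"ax":0,"ay":0,"az":0,"gripper":1},{"tx":-0.05,"ty":0,"tz":0.1,"ax":0,"ay":0,"az":0,"gripper":1},{"tx":-0.03,"ty":0,"tz":0.08,"ax":0,"ay":0,"az":0,"gripper":1},{"tx":0,"ty":0,"tz":0,"ax":0,"ay":0,"az":0,"gripper":1}]' >/dev/null;python3 s.py; python3 lv.py
python3 -m handwheel '[{"tx":-0.02,"ty":0,"tz":0.08,"ax":0,"ay":0,"az":0,"gripper":1},{"tx":0,"ty":0,"tz":0,"ax":0,"ay":0,"az":0,"gripper":1},{"tx":0,"ty":0,"tz":0,"ax":0,"ay":0,"az":0,"gripper":1}]' >/dev/null;python3 s.py; python3 lv.py
```

```text
t 31.57 p [0.5058 0.2287 0.1259] yaw 23.9 tilt 0.03 j [-42.  38.  23. 108. -23.  39.  19.] F [-0.5  1.8  4.3] open 0.0001 g 2.3
top 0
scene 36
[ -4. -70. 113.]
[ -6. -39. 106.]
[ -4. -24.  98.]
[ -3. -15.  98.]
t 32.05 p [0.5064 0.2287 0.1248] yaw 23.91 tilt 0.23 j [-42.  38.  23. 108. -23.  39.  19.] F [-7.8  0.9 34.9] open 0.0007 g 17.1
top 0
scene 34
[ -4. -69. 113.]
[ -4. -33. 100.]
[ -1. -22.  98.]
[ -3. -13.  96.]
```

```bash
python3 -m handwheel '[{"tx":0,"ty":0,"tz":-0.15,"ax":0,"ay":0,"az":0,"gripper":1},{"tx":0,"ty":0,"tz":-0.5,"ax":0,"ay":0,"az":0,"gripper":1},{"tx":0,"ty":0,"tz":-0.9,"ax":0,"ay":0,"az":0,"gripper":1},{"tx":0,"ty":0,"tz":-0.9,"ax":0,"ay":0,"az":0,"gripper":1},{"tx":0.6,"ty":-0.6,"tz":-0.4,"ax":0,"ay":0,"az":0,"gripper":1},{"tx":0.7,"ty":-0.6,"tz":0,"ax":0,"ay":0,"az":0,"gripper":1},{"tx":0.9,"ty":0,"tz":0,"ax":0,"ay":0,"az":0,"gripper":1},{"tx":0.9,"ty":0,"tz":0,"ax":0,"ay":0,"az":0,"gripper":1},{"tx":0.9,"ty":0,"tz":0,"ax":0,"ay":0,"az":0,"gripper":1},{"tx":0.9,"ty":0,"tz":0,"ax":0,"ay":0,"az":0,"gripper":1},{"tx":0,"ty":0,"tz":0,"ax":0,"ay":0,"az":0,"gripper":1},{"tx":0,"ty":0,"tz":0,"ax":0,"ay":0,"az":0,"gripper":1}]' >/dev/null;python3 s.py; python3 lv.py; python3 bk.py
python3 - <<'E'
from h import *
im,P,c=grab('scene'); a=im[120:220,230:330]
im,P,c=grab('top'); b=im[140:240,225:325]
o=np.zeros((400,800,3),np.uint8); o[:400,:400]=cv2.resize(a,(400,400),interpolation=2); o[:400,400:]=cv2.resize(b,(400,400),interpolation=2); save('s6.png',o)
E
```

```text
t 33.65 p [0.3214 0.4659 0.2912] yaw 23.86 tilt 0.16 j [-77.  27.  28.  96. -14.  61. -20.] F [ 0.5  0.1 -0.3] open 0.0005 g 0.0
top 56
[ -0. -73. 112.]
[ -1. -54. 108.]
[ -0. -31. 101.]
[ -1. -15.  96.]
scene 54
[ -4. -69. 110.]
[ -4. -50. 107.]
[ -3. -32. 101.]
[ -1. -17.  98.]
0.126 centre x 186.2 [ 56  57  56  55  52  53  71 112 169 219 245 251 231 179 111  57  33  30
  32  35]
0.085 centre x 96.4 [163 156 149 145 146 162 193 225 247 251 237 198 139  92  71  73  78  81]
```

View pics/s6.png

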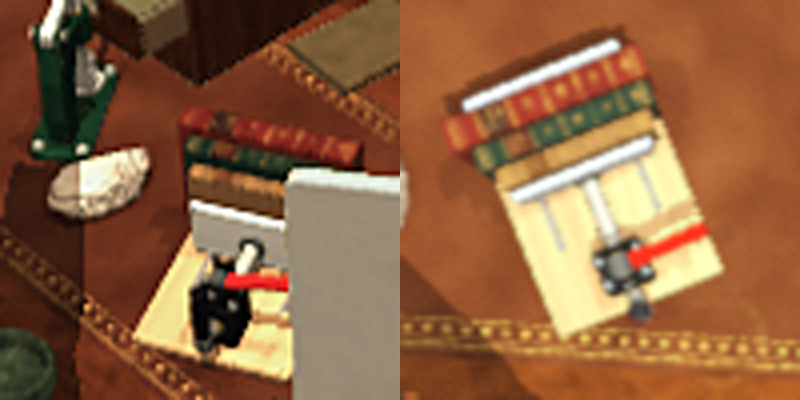

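The lever stays at its far stop, about 0.27 rad above level. The books are held tight and the arm is clear.

```bash
python3 -c "
from rig import bot; print(bot.hand_in())"
```

```text
the job is handed in; nothing more can be done
None
```

The job is handed in: the tan book is in the rack in line with the red and green books, the bookend is pushed up with no visible gaps, and the red lever is at its far stop. My pinch on the lever slipped partway, so I finished the swing by pushing with closed fingertips.

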